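Balance the tube warmer's lid for fitting its stay

ROBOT

A 6-joint arm with a two-finger parallel gripper is mounted at the origin on the work surface. World frame = base frame: x ahead of the robot, y to its left, z up, the work surface at z = 0. Lengths are in m, angles in rad, forces in N, time in s.
With the tool pointing down it reaches from about 0.3 to 0.775 m from the base axis. Payload 14.6 kg.
Tool frame: the origin (TCP) lies midway between the tips of the shut fingers; the grasp point (between the pads) lies 19 mm behind it (ctrl.grip_depth is the z of the grasp point in the tool frame, in m); z points along the fingers, y is the line along which they close (so a half turn about z gives the same grasp; the last joint's range is limited). The gripper opens to 94 mm and grips with 3 to 60 N. Pads are 16 mm wide; open, the fingers measure 119 mm over their backs; the gripper's body (75 mm by 177 mm) begins 78 mm behind the grasp point.
Start: joints at [1.175, 0.3, 1.521, -0, 1.321, -0.067], TCP at [0.178, 0.521, 0.166] pointing down, gripper open.
Joint ranges: [-3.03, 3.03], [-0.79, 2.21], [0.23, 2.52], [-1.04, 4.18], [0, 3.07], [-2.55, 2.55]. Speed limits (rad/s): [2.22, 2.22, 2.57, 3.14, 3.14, 3.14].

INTERFACE

Orientations are given as [roll, pitch, yaw] about the fixed x, y, z axes, in that order (R = Rz(yaw) Ry(pitch) Rx(roll)).
In Python, from station import ctrl gives the robot as it stands. The module is installed in compiled form; this text tells all that it offers.
- The arm moves only by the tool carry_out, never from a script. Its argument "commands" is a list of rows, each a list of 3 entries, a list of its own where there are three numbers: the closure, from 0 (fully open) to 1 (shut), then the shift along the tool's x, y, z in mm, then the turn, a rotation vector about the tool's x, y, z in rad. In form: [[gripper, [tx, ty, tz], [wx, wy, wz]], ...]. A call has 1 to 10 rows; each row shifts and turns the commanded pose from where the row before left it, along the tool's axes as they then stand; what a row does not reach is not made up. A row lasts 1/8 s, in which the tool goes at most 62.5 mm and 10.7 degrees, less where a joint would pass 70% of its speed; a pose out of reach is approached as far as the arm can. A call with a gripper value outside its range is refused whole. The fingers move at their own pace and stop on an object; "squeeze" is the grip in N (left out, the last holds). Time passes only in rows, so rows that do not move let the fingers close. It gives the time, the measured TCP pose, the force, the opening and the grip force at its end, in the units of the state.
- ctrl.get_obs(): the state, without advancing time (a new reading comes with each control period).
- ctrl.camera(name): name is "side" or "top"; returns a dict with "img" (400x640x3 uint8, blue, green, red), "camera_matrix" (3x3 intrinsics, pixels), "rvec" (rotation vector, rad) and "tvec" (3), from world to camera coordinates, as OpenCV has them. Camera axes: x right, y down, z forward; pixel columns grow to the right and rows downward; lengths in m; the calibration is good to about 2 mm. A picture is of the moment at which its call begins. There is no depth.
- ctrl.hand_in(): hands the job in; it is judged then, once.
Trained networks look in the newest picture that a camera, given by its name, has taken for a name from the list of things; names that differ only in an ending like _2 or _b are one class to them, and where a whole thing is asked for, a point or a joint stands for the part that bears it (a point fixed in the world has none). Each returns a list of dicts, best first, with "score" (0 to 1); they miss things now and then, are a little off and sometimes report something else, mostly with a low value. They report only what shows in the picture. A call takes as long as a camera call. They do not tell look-alikes from the thing itself.
- ctrl.outline_of(thing, camera): "region" (400x640 bool, what is visible of it).
- ctrl.place_of(thing, camera): "at" ([x, y, z] in m, in world coordinates, good to about 4 mm: a listed point, or the origin of a listed thing).
The state is a dict: "time_s": time; "qpos": joint angles; "joint_vel": joint speeds; "tau": joint torques, N m; "ee_pos": TCP position; "eef_rot": TCP orientation; "force": force on the tool from outside, world axes, zero at the start; "moment": the same for the moment, N m; "grip_width": finger opening in m; "grip_force": force on a finger pad.
Only numpy, scipy, OpenCV 4.12 (cv2) and the standard library are available. Lean on these libraries where they do the work, as an engineer would, in place of code of your own. Each camera call takes 0.05 s, during which the arm holds its last target. There are 200 camera calls.

TASK

The tube warmer is getting a new lid stay. Slide the plain bearing sleeve (the tall, narrow ring) over the shaft of the pillar beside the warmer, fully home on its shoulder, and let go of it; then take the lid's handle bar, swing the lid up to its over-centre balance point, standing straight up, and finish while still gripping the bar and holding the lid there, so that a colleague can clip the stay on. Never let the lid drop shut or go over backwards, and leave the other things on the table where they are.

Things in the scene. Friction and masses are not known exactly. Their poses are not given: they have to be found in the camera images.
- sleeve_mid (a point): (Sizes in mm.) Centre (half-way up, on the axis) of the loose bearing sleeve: plain brass ring, outside diameter 34, bore 16, height 30, about 170 g, standing on its flat end on the table; both ends are alike. In one of three places, left or right of the warmer; it is taller and narrower than the collar.
- pillar_seat (a point): Centre of the shoulder on which the sleeve must sit, 72 mm above the table. The pillar stands at the warmer's left (+y) side, its axis 42 clear of the housing: a dark boss of diameter 26 up to the shoulder, then a steel shaft of diameter 14 going 52 further up, its last 8 tapering to diameter 8. Home: sleeve's centre 15 above this point. Axes: x from the warmer's front to its hinge, z up.
- pillar_top (a point): Tip of the pillar's shaft, 124 mm above the table.
- lid_hinge (a point): Middle of the lid's hinge axis, 104 mm above the table, at the far edge of the warmer. The warmer is a fixed white housing 140 deep, 200 wide, 98 high. Its axes: x from the front (the side facing the robot) to the hinge, y along the hinge axis (towards the pillar), z up.
- lid (a joint): Lid angle, rad: 0 shut (level), grows as the front edge rises, 1.571 straight up, the balance point (mass centre in the plane through hinge and bar), 2.2 rear stop. The hinge has no friction or spring: below 1.571 the lid falls shut, above it falls backwards. Starts shut; mass about 0.45 kg.
- lid_grip (a point): Middle of the lid's handle bar: round steel bar, diameter 12 mm, parallel to the hinge axis, 172 from it, in the plane of the lid, on two arms 100 apart (clear); clear gap to the lid's edge 38. Lid: grey plate 125 x 196 x 8. Shut, the bar lies 104 above the table before the housing, free below: grip it across from above, one finger in the gap; it turns between the fingers, so the gripper can keep pointing down.
- collar: Bystander: loose flat brass ring, diameter 56, bore 36, height 14 mm;  origin at its underside.
- jar: Bystander: small sample jar, diameter 41, height 42 mm, white cap; origin at its underside.
- rack_a: Bystander: tube rack 80 x 152 x 88 mm high, lilac caps; origin at its underside.
- bottle: Bystander: bottle, diameter 56, height 140 mm;  origin at its underside.
- dish: Bystander: steel bowl, diameter 110, height 28 mm;  origin at its underside.
- swabs: Bystander: cardboard box 70 x 110 x 55 mm high; origin at its underside.
Things that resemble listed ones, but are neither listed nor needed, are in the scene too. What is shaped like the part that bears sleeve_mid but green or pink is not meant.

How it is judged:
On the way:
1. the sleeve sits fully home on the pillar's shoulder and is let go (horizontal distance between sleeve_mid and pillar_seat below 0.004 m and z of sleeve_mid in the frame of pillar_seat between 0.011 and 0.018 m and contact force between the fingers and sleeve below 0.05 N), for 0.2 s.
At the end, for the whole second after the job is handed in: The sleeve is home on the pillar (centre within 4 mm of the axis and 11 to 18 mm above the shoulder) and not touched by the fingers; the lid stands within 0.09 rad of straight up (joint 1.481 to 1.661), at rest (under 0.1 rad/s), with the fingers gripping it (contact force over 0.5 N) (all of step 1 and value of joint lid between 1.481 and 1.661 rad and velocity of joint lid between -0.1 and 0.1 rad/s and contact force between the fingers and lid above 0.5 N); the arm keeps its last pose, push and grip.
It fails at once if the lid goes over backwards (past 1.9 rad) (value of joint lid above 1.9 rad).
It fails at once if the lid drops or is flung (faster than 3 rad/s) (velocity of joint lid below -3 rad/s or velocity of joint lid above 3 rad/s).
It fails at once if another thing is moved more than 30 mm (distance of any of collar, jar, rack_a, bottle, dish, swabs from where it was at the start of the episode above 0.03 m).
It also fails if it takes over 64 s, if anything falls off the work surface, if the arm or the gripper's body presses on something with over 40 N, if the wrist force passes 120 N, or if a joint passes its speed limit or range.

## Working session

There is one attempt and no reset: what is moved stays moved. The work goes in short steps, Python scripts to look and compute and a tool call to move; the robot and the scene stay as the last step left them, time stands still between calls to the robot, and variables do not carry over. Pictures are saved under pics/ and viewed, at most 10 in all, crops included, and the job is handed in when it is done.

Besides the shell and the picture viewer there is one more tool, called after ">>>" by a JSON object that holds its "name" and its "arguments", one argument or row to a line. carry_out: Moves the arm, as the interface text tells. Its arguments: {"type":"object","properties":{"commands":{"type":"array","items":{"type":"array"}},"squeeze":{"type":"number"}},"required":["commands"]}

```bash
mkdir -p pics; python3 - <<'E'
from station import ctrl
import cv2, numpy as np
o=ctrl.get_obs();print({k:np.round(v,3) for k,v in o.items()},ctrl.grip_depth)
ims=[]
for c in("top","side"):
    d=ctrl.camera(c);cv2.imwrite(f"pics/{c}0.png",d["img"])
    R=cv2.Rodrigues(d["rvec"])[0];print(c,"cam at",-R.T@np.ravel(d["tvec"]),d["camera_matrix"][0,0])
    for n in("sleeve_mid","pillar_seat","pillar_top","lid_hinge","lid_grip","collar","jar","rack_a","bottle","dish","swabs"):
        for r in ctrl.place_of(n,c)[:4]:
            p=cv2.projectPoints(np.array([r["at"]],float),d["rvec"],d["tvec"],d["camera_matrix"],None)[0].ravel()
            print(c,n,round(r["score"],2),np.round(r["at"],3),p.round())
E
```

```text
{'time_s': np.float64(0.0), 'qpos': array([ 1.175,  0.301,  1.522,  0.   ,  1.321, -0.067]), 'joint_vel': array([-0.001,  0.   , -0.002,  0.001, -0.001, -0.   ]), 'tau': array([ 1.0000e-03, -5.3181e+01, -3.5274e+01,  7.1000e-02,  2.4000e-02,
       -0.0000e+00]), 'ee_pos': array([0.177, 0.52 , 0.165]), 'eef_rot': array([-3.14 , -0.   ,  2.813]), 'force': array([-0.598,  0.517, -1.052]), 'moment': array([-0.002,  0.04 , -0.005]), 'grip_force': np.float64(0.0), 'grip_width': np.float64(0.094)} -0.0188
top cam at [ 0.34098773 -0.06313402  1.21074205] 478.4930638693515
top sleeve_mid 0.75 [ 0.465 -0.372  0.012] [447. 268.]
top sleeve_mid 0.69 [ 0.383 -0.366  0.015] [443. 301.]
top sleeve_mid 0.57 [ 0.699 -0.376  0.   ] [450. 179.]
top sleeve_mid 0.51 [ 0.444 -0.439  0.017] [474. 279.]
top pillar_seat 0.65 [0.54  0.116 0.071] [252. 217.]
top pillar_seat 0.19 [ 0.772 -0.2    0.003] [384. 147.]
top pillar_top 0.77 [0.538 0.115 0.126] [250. 214.]
top lid_hinge 0.79 [ 0.633 -0.008  0.105] [307. 181.]
top lid_grip 0.74 [ 0.467 -0.053  0.103] [319. 252.]
top lid_grip 0.5 [ 0.807 -0.043  0.002] 
[... 817 characters left out ...]
637 -0.01   0.102] [324. 192.]
side pillar_seat 0.59 [0.542 0.115 0.074] [277. 189.]
side pillar_seat 0.21 [ 0.469 -0.055  0.104] [277. 218.]
side pillar_top 0.67 [0.538 0.109 0.123] [275. 177.]
side lid_hinge 0.93 [ 0.635 -0.008  0.102] [323. 192.]
side lid_grip 0.9 [ 0.468 -0.055  0.103] [276. 219.]
side collar 0.51 [ 0.597  0.322 -0.001] [270. 175.]
side jar 0.65 [0.458 0.306 0.003] [235. 187.]
side rack_a 0.85 [ 0.702 -0.369 -0.001] [418. 290.]
side bottle 0.77 [0.786 0.101 0.002] [346. 189.]
side dish 0.85 [ 0.808 -0.042  0.002] [376. 208.]
side dish 0.67 [0.456 0.305 0.002] [234. 187.]
side swabs 0.91 [ 0.773 -0.203  0.002] [399. 241.]
side swabs 0.19 [ 0.465 -0.054  0.105] [275. 218.]
```

```bash
python3 - <<'E'
import cv2,numpy as np
t=cv2.imread("pics/top0.png");s=cv2.imread("pics/side0.png")
cv2.imwrite("pics/crop0.png",np.hstack([cv2.resize(t[225:325,400:500],(400,400),interpolation=2),cv2.resize(s[270:370,280:380],(400,400),interpolation=2)]))
E
```

```text
(no output)
```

View pics/top0.png

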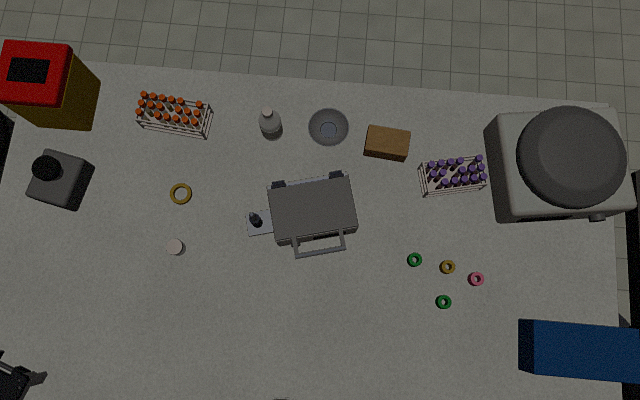

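View pics/crop0.png

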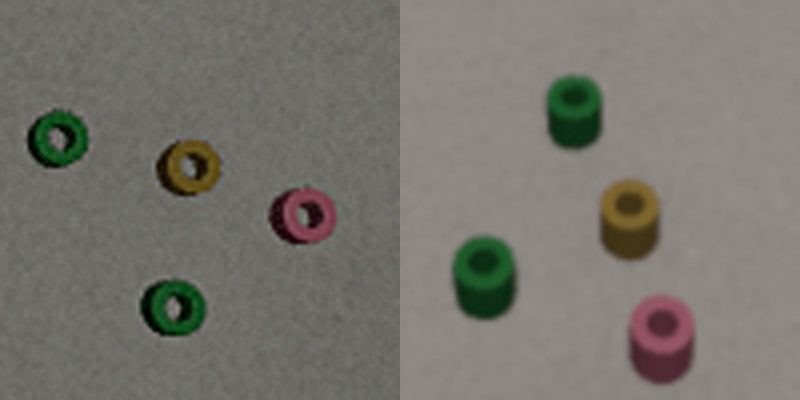

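Candidates for the sleeve in the top picture are brass (447,267), green (415,259), green (443,301), pink (476,279) and the flat, wide brass collar (180,193). The crop shows that the tall brass one at (447,267), between the green and pink look-alikes, is the sleeve. The pillar is at (253,218), left of the warmer, and the bar is at (319,252).

```bash
cat > h.py <<'E'
from station import ctrl
import cv2, numpy as np
from scipy.optimize import least_squares
def proj(d,P): return cv2.projectPoints(np.array(P,float).reshape(-1,3),d["rvec"],d["tvec"],d["camera_matrix"],None)[0].reshape(-1,2)
def cyl(c,r,h):
    a=np.linspace(0,2*np.pi,40)
    return np.array([[c[0]+r*np.cos(t),c[1]+r*np.sin(t),c[2]+s*h/2] for t in a for s in(-1,1)])
def hullc(d,P):
    m=cv2.moments(cv2.convexHull((proj(d,P)*1).astype(np.float32)));return np.array([m["m10"],m["m01"]])/m["m00"],m["m00"]
def brass(d,c,w=14):
    "filled hull of brass-coloured blob near pixel c"
    hsv=cv2.cvtColor(cv2.GaussianBlur(d["img"],(3,3),0),cv2.COLOR_BGR2HSV)
    m=((hsv[...,0]>14)&(hsv[...,0]<32)&(hsv[...,1]>70)).astype(np.uint8)
    k=np.zeros_like(m);k[int(c[1])-w:int(c[1])+w,int(c[0])-w:int(c[0])+w]=1;m=m*k
    n,l,s,_=cv2.connectedComponentsWithStats(m)
    if n<2: return None
    i=1+np.argmax(s[1:,4]);p=np.argwhere(l==i)[:,::-1].astype(np.float32)
    M=cv2.moments(cv2.convexHull(p));return np.array([M["m10"],M["m01"]])/M["m00"],M["m00"]
E
python3 - <<'E'
from h import *
D={c:ctrl.camera(c) for c in("top","side")}
def fit(ks,z):
    f=lambda q:np.concatenate([hullc(D[k],cyl([q[0],q[1],z],.017,.03))[0]-B[k][0] for k in ks])
    r=least_squares(f,[.467,-.37]);return r.x,abs(r.fun).max()
B={k:brass(D[k],proj(D[k],[.467,-.37,.015])[0]) for k in D}
for k in D: print(k,B[k],hullc(D[k],cyl([.467,-.37,.015],.017,.03)))
for ks in(["top"],["side"],["top","side"]): print(ks,fit(ks,.015))
# networks: average, also triangulate pts
for n in("pillar_seat","pillar_top","lid_hinge","lid_grip"):
    L=[]
    for c in D:
        for i in range(3):
            ctrl.camera(c); L+= [r["at"] for r in ctrl.place_of(n,c)]
    L=np.array(L);m=np.median(L,0);L=L[np.linalg.norm(L-m,axis=1)<.02];print(n,L.mean(0).round(4),L.std(0).round(4),len(L))
t,s=D["top"]["img"],D["side"]["img"]
cv2.imwrite("pics/crop1.png",np.hstack([cv2.resize(t[190:260,230:300],(400,400),interpolation=2),cv2.resize(s[160:230,245:315],(400,400),interpolation=2)]))
E
```

```text
top (array([446.89823468, 266.59086189]), 160.5) (array([446.33692109, 267.36085639]), 193.35282708145678)
side (array([336.91072714, 324.32829374]), 231.5) (array([336.29993853, 325.80815706]), 286.93933723913506)
['top'] (array([ 0.46902714, -0.37133201]), np.float64(1.1097708352281188e-06))
['side'] (array([ 0.47016417, -0.36730856]), np.float64(8.034135134948883e-08))
['top', 'side'] (array([ 0.46922321, -0.36967296]), np.float64(0.9529940265645678))
pillar_seat [0.5414 0.113  0.0718] [0.0013 0.0018 0.0021] 6
pillar_top [0.5377 0.1119 0.1227] [0.0018 0.0023 0.0023] 6
lid_hinge [ 0.6344 -0.0097  0.1051] [0.003  0.0012 0.0009] 6
lid_grip [ 0.4688 -0.0535  0.104 ] [0.0021 0.0007 0.0005] 6
```

View pics/crop1.png

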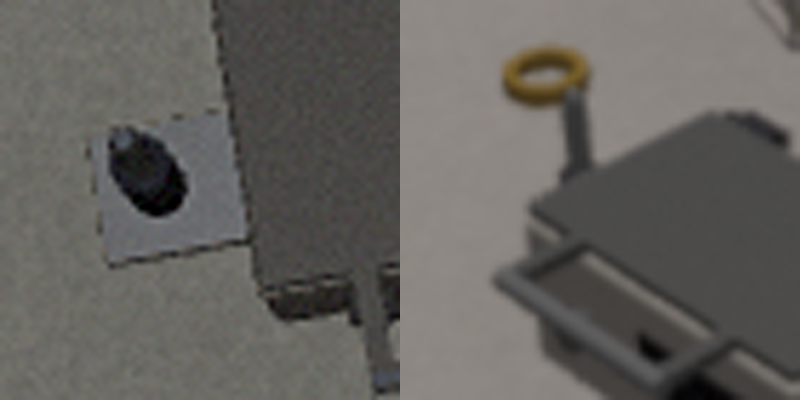

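>>> {"name": "carry_out", "arguments": {
  "commands": [
    [0, [-28.2, -37.4, 0], [0, 0, 0]],
    [0, [-28.2, -37.4, 0], [0, 0, 0]],
    [0, [-28.2, -37.4, 0], [0, 0, 0]],
    [0, [-28.2, -37.4, 0], [0, 0, 0]],
    [0, [-28.2, -37.4, 0], [0, 0, 0]],
    [0, [-28.2, -37.4, 0], [0, 0, 0]],
    [0, [-28.2, -37.4, 0], [0, 0, 0]],
    [0, [-28.2, -37.4, 0], [0, 0, 0]],
    [0, [-28.2, -37.4, 0], [0, 0, 0]],
    [0, [-28.2, -37.4, 0], [0, 0, 0]]
  ],
  "squeeze": 15
}}

```text
time_s: 4.95
ee_pos: [0.324, 0.074, 0.1662]
eef_rot: [3.141, 0.001, 2.813]
force: [0.4, 0.1, 0.7]
grip_width: 0.0944
grip_force: 0.0
```

>>> {"name": "carry_out", "arguments": {
  "commands": [
    [0, [-28.2, -37.4, 0], [0, 0, 0]],
    [0, [-28.2, -37.4, 0], [0, 0, 0]],
    [0, [-28.2, -37.4, 0], [0, 0, 0]],
    [0, [-28.2, -37.4, 0], [0, 0, 0]],
    [0, [-28.2, -37.4, 0], [0, 0, 0]],
    [0, [-28.2, -37.4, 0], [0, 0, 0]],
    [0, [-28.2, -37.4, 0], [0, 0, 0]],
    [0, [-28.2, -37.4, 0], [0, 0, 0]],
    [0, [-28.2, -37.4, 0], [0, 0, 0]],
    [0, [-28.2, -37.4, 0], [0, 0, 0]]
  ]
}}

```text
time_s: 6.2
ee_pos: [0.4702, -0.3711, 0.1659]
eef_rot: [3.142, 0.0, 2.813]
force: [0.1, 0.8, 0.3]
grip_width: 0.0944
grip_force: 0.0
```

>>> {"name": "carry_out", "arguments": {
  "commands": [
    [0.2, [0, 0, 0], [0, 0, 0.18]],
    [0.2, [0, 0, 0], [0, 0, 0.18]],
    [0.2, [0, 0, 0], [0, 0, 0.18]],
    [0.2, [0, 0, 0], [0, 0, 0.18]],
    [0.2, [0, 0, 0], [0, 0, 0.18]],
    [0.2, [0, 0, 0], [0, 0, 0.18]],
    [0.2, [0, 0, 0], [0, 0, 0.18]],
    [0.2, [0, 0, 0], [0, 0, 0.18]],
    [0.2, [0, 0, 0], [0, 0, 0.18]],
    [0.2, [0, 0, 0], [0, 0, 0.18]]
  ]
}}

```text
time_s: 7.45
ee_pos: [0.4698, -0.3695, 0.1659]
eef_rot: [-3.142, 0.0, 1.007]
force: [0.1, -0.3, -0.4]
grip_width: 0.0756
grip_force: 0.0
```

>>> {"name": "carry_out", "arguments": {
  "commands": [
    [0.2, [0, 0, 20], [0, 0, 0.18]],
    [0.2, [0, 0, 20], [0, 0, 0.18]],
    [0.2, [0, 0, 20], [0, 0, 0.04]],
    [0.2, [0, 0, 10], [0, 0, 0]],
    [0.2, [0, 0, 0], [0, 0, 0]]
  ]
}}

```text
time_s: 8.07
ee_pos: [0.4697, -0.3694, 0.0956]
eef_rot: [-3.141, 0.0, 0.614]
force: [0.1, -0.0, -0.4]
grip_width: 0.0751
grip_force: 0.0
```

>>> {"name": "carry_out", "arguments": {
  "commands": [
    [0.2, [0, 0, 25], [0, 0, 0]],
    [0.2, [0, 0, 25], [0, 0, 0]],
    [0.2, [0, 0, 25], [0, 0, 0]],
    [0.2, [0, 0, 15], [0, 0, 0]],
    [0.2, [0, 0, 0], [0, 0, 0]],
    [1, [0, 0, 0], [0, 0, 0]],
    [1, [0, 0, 0], [0, 0, 0]],
    [1, [0, 0, 0], [0, 0, 0]],
    [1, [0, 0, 0], [0, 0, 0]]
  ],
  "squeeze": 15
}}

```text
time_s: 9.2
ee_pos: [0.4699, -0.3696, 0.0062]
eef_rot: [3.141, -0.0, 0.613]
force: [-1.1, -0.2, -0.3]
grip_width: 0.0384
grip_force: 0.0
```

>>> {"name": "carry_out", "arguments": {
  "commands": [
    [1, [0, 0, 0], [0, 0, 0]],
    [1, [0, 0, 0], [0, 0, 0]],
    [1, [0, 0, 0], [0, 0, 0]],
    [1, [0, 0, 0], [0, 0, 0]],
    [1, [0, 0, -5], [0, 0, 0]],
    [1, [0, 0, -20], [0, 0, 0]],
    [1, [0, 0, -35], [0, 0, 0]],
    [1, [0, 0, -40], [0, 0, 0]],
    [1, [0, 0, -40], [0, 0, 0]],
    [1, [0, 0, -25], [0, 0, 0]]
  ]
}}

```text
time_s: 10.45
ee_pos: [0.4701, -0.3698, 0.1735]
eef_rot: [3.139, -0.001, 0.613]
force: [-0.4, -0.6, 0.2]
grip_width: 0.0006
grip_force: 0.0
```

```bash
python3 - <<'E'
from h import *
t=ctrl.camera("top")["img"];s=ctrl.camera("side")["img"]
print(ctrl.get_obs()["grip_width"])
cv2.imwrite("pics/crop2.png",np.hstack([cv2.resize(t[205:325,390:510],(400,400),interpolation=2),cv2.resize(s[200:380,250:430],(400,400),interpolation=2)]))
for c in("top","side"):
    for r in ctrl.place_of("sleeve_mid",c): print(c,r)
E
```

```text
0.00015734708627649795
top {'at': [0.4673, -0.3707, 0.0112], 'score': 0.62}
top {'at': [0.4806, -0.2841, 0.0148], 'score': 0.6}
top {'at': [0.795, 0.1049, 0.0006], 'score': 0.56}
side {'at': [0.4676, -0.3657, 0.0144], 'score': 0.75}
side {'at': [0.3852, -0.3608, 0.0134], 'score': 0.75}
side {'at': [0.4797, -0.2879, 0.0179], 'score': 0.59}
side {'at': [0.4418, -0.4416, 0.0193], 'score': 0.55}
side {'at': [0.5405, 0.1141, 0.0713], 'score': 0.37}
```

View pics/crop2.png

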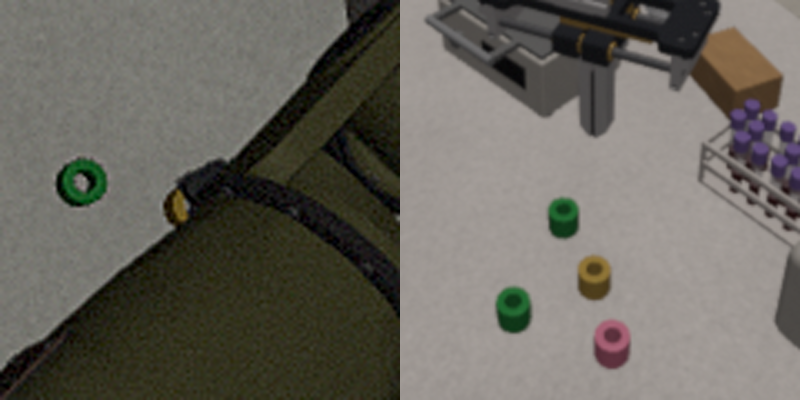

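The picture shows the sleeve still upright at side pixel ~(338,324), with the shut, empty fingers above it. I'll measure again.

```bash
python3 - <<'E'
from h import *
o=ctrl.get_obs();print(o["ee_pos"],o["grip_force"],o["grip_width"],o["qpos"])
D={c:ctrl.camera(c) for c in("side",)}
print("tcp px",proj(D["side"],o["ee_pos"]))
d=D["side"];b=brass(d,proj(d,[.469,-.369,.015])[0]);print(b)
f=lambda q:hullc(d,cyl([q[0],q[1],.015],.017,.03))[0]-b[0]
print(least_squares(f,[.467,-.37]).x)
E
```

```text
[ 0.46973012 -0.36941663  0.1704962 ] 0.0 0.0005423899987535614 [-7.27707435e-01  4.03535635e-01  1.37122894e+00  5.24634765e-06
  1.36696203e+00  2.30293244e-01]
tcp px [[337.46120055 275.62543331]]
(array([336.8961039 , 324.33982684]), 231.0)
[ 0.47012048 -0.36731877]
```

```bash
python3 - <<'E'
from h import *
o=ctrl.get_obs();d=ctrl.camera("side");s=d["img"]
p=proj(d,[o["ee_pos"],o["ee_pos"]+[0,0,.0188],o["ee_pos"]+[0,0,.097]]);print(p)
c=cv2.resize(s[200:350,260:410],(600,600),interpolation=2)
for q in p: cv2.circle(c,tuple(int(v) for v in (q-[260,200])*4),4,(0,0,255),1)
cv2.imwrite("pics/crop3.png",c)
E
```

```text
[[337.3027117  275.85995161]
 [337.33292812 269.08333355]
 [337.46862241 238.6512558 ]]
```

View pics/crop3.png

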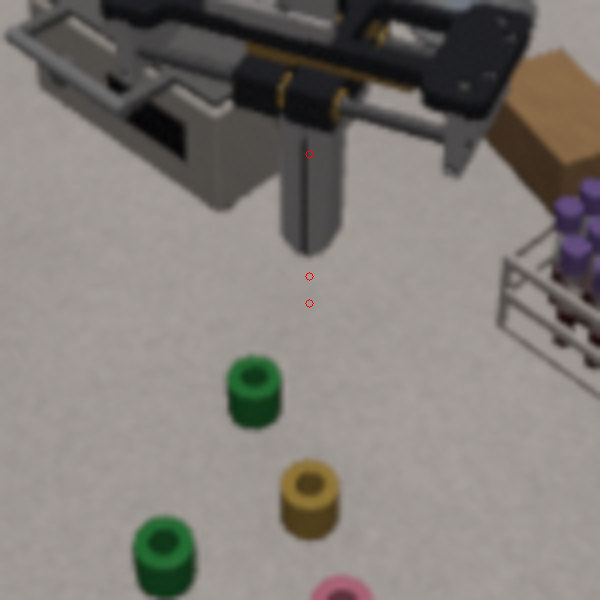

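The picture shows the real fingertips at side pixel (337.5,263), about 35 mm above the reported TCP at (337,276), while x agrees. The sleeve has not moved at all, which fits fingers closing above its top. I'll treat this as a 35 mm z offset, go down open, and check from near.

>>> {"name": "carry_out", "arguments": {
  "commands": [
    [0.2, [0, 0, 0], [0, 0, 0]],
    [0.2, [0, 0, 20], [0, 0, 0]],
    [0.2, [0, 0, 30], [0, 0, 0]],
    [0.2, [0, 0, 30], [0, 0, 0]],
    [0.2, [0, 0, 30], [0, 0, 0]],
    [0.2, [0, 0, 30], [0, 0, 0]],
    [0.2, [0, 0, 20], [0, 0, 0]],
    [0.2, [0, 0, 5], [0, 0, 0]],
    [0.2, [0, 0, 0], [0, 0, 0]],
    [0.2, [0, 0, 0], [0, 0, 0]]
  ]
}}

```text
time_s: 12.0
ee_pos: [0.4702, -0.3699, 0.0069]
eef_rot: [3.14, -0.0, 0.613]
force: [0.7, 0.4, 0.1]
grip_width: 0.0754
grip_force: 0.0
```

```bash
python3 - <<'E'
from h import *
o=ctrl.get_obs();d=ctrl.camera("side");s=d["img"]
e=o["ee_pos"];print(e,o["grip_width"],o["force"])
y=np.array([np.sin(.613),-np.cos(.613),0]);w=o["grip_width"]/2
P=[e+[0,0,.035]+k*y*w for k in(-1,0,1)]
p=proj(d,P);print(p)
c=cv2.resize(s[260:360,287:387],(600,600),interpolation=2)
for q in p: cv2.circle(c,tuple(int(v) for v in (q-[287,260])*6),4,(0,0,255),1)
cv2.imwrite("pics/crop4.png",c)
E
```

```text
[ 0.47023262 -0.36985555  0.0068685 ] 0.07542520351664479 [0.66176421 0.44741804 0.06943897]
[[321.95218858 311.40073858]
 [337.56381254 317.35017105]
 [353.69467352 323.49747951]]
```

View pics/crop4.png

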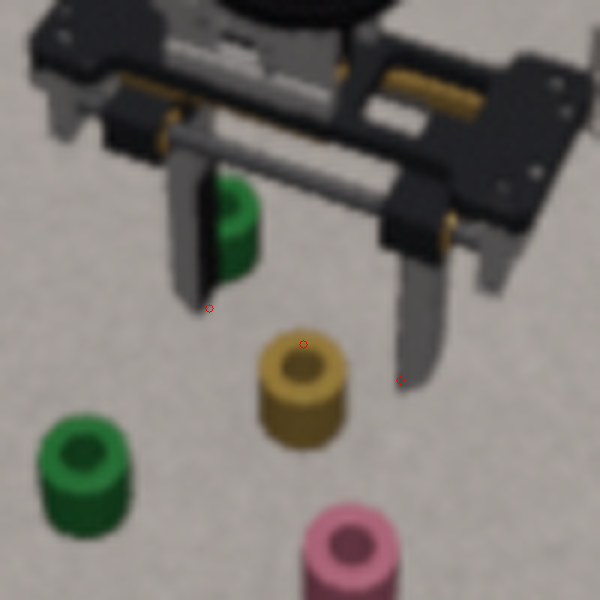

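>>> {"name": "carry_out", "arguments": {
  "commands": [
    [0.2, [0, 0, 10], [0, 0, 0]],
    [0.2, [0, 0, 10], [0, 0, 0]],
    [0.2, [0, 0, 8], [0, 0, 0]],
    [0.2, [0, 0, 4], [0, 0, 0]],
    [0.2, [0, 0, 2], [0, 0, 0]],
    [0.2, [0, 0, 0], [0, 0, 0]]
  ]
}}

```text
time_s: 12.8
ee_pos: [0.4699, -0.3696, -0.028]
eef_rot: [3.142, -0.0, 0.613]
force: [0.2, -0.4, -0.3]
grip_width: 0.075
grip_force: 0.0
```

>>> {"name": "carry_out", "arguments": {
  "commands": [
    [1, [0, 0, 0], [0, 0, 0]],
    [1, [0, 0, 0], [0, 0, 0]],
    [1, [0, 0, 0], [0, 0, 0]],
    [1, [0, 0, 0], [0, 0, 0]],
    [1, [0, 0, 0], [0, 0, 0]],
    [1, [0, 0, 0], [0, 0, 0]],
    [1, [0, 0, 0], [0, 0, 0]]
  ],
  "squeeze": 20
}}

```text
time_s: 13.68
ee_pos: [0.4698, -0.3695, -0.028]
eef_rot: [-3.142, 0.0, 0.613]
force: [-0.9, -0.1, 0.4]
grip_width: 0.033
grip_force: 20.0
```

>>> {"name": "carry_out", "arguments": {
  "commands": [
    [1, [0, 0, -5], [0, 0, 0]],
    [1, [0, 0, -20], [0, 0, 0]],
    [1, [0, 0, -35], [0, 0, 0]],
    [1, [0, 0, -40], [0, 0, 0]],
    [1, [0, 0, -40], [0, 0, 0]],
    [1, [0, 0, -25], [0, 0, 0]],
    [1, [0, 0, -10], [0, 0, 0]]
  ]
}}

```text
time_s: 14.55
ee_pos: [0.4703, -0.3699, 0.1496]
eef_rot: [3.138, -0.001, 0.613]
force: [0.5, 0.2, -1.9]
grip_width: 0.0326
grip_force: 20.0
```

>>> {"name": "carry_out", "arguments": {
  "commands": [
    [1, [14, -14.8, 0], [0, 0, 0]],
    [1, [28, -29.6, 0], [0, 0, 0]],
    [1, [28, -29.6, 0], [0, 0, 0]],
    [1, [28, -29.6, 0], [0, 0, 0]],
    [1, [28, -29.6, 0], [0, 0, 0]],
    [1, [28, -29.6, 0], [0, 0, 0]],
    [1, [28, -29.6, 0], [0, 0, 0]],
    [1, [28, -29.6, 0], [0, 0, 0]],
    [1, [28, -29.6, 0], [0, 0, 0]],
    [1, [28, -29.6, 0], [0, 0, 0]]
  ]
}}

```text
time_s: 15.8
ee_pos: [0.5247, 0.0158, 0.146]
eef_rot: [-3.14, 0.001, 0.613]
force: [0.2, 0.0, -2.3]
grip_width: 0.0332
grip_force: 20.0
```

>>> {"name": "carry_out", "arguments": {
  "commands": [
    [1, [28, -29.6, 0], [0, 0, 0]],
    [1, [28, -29.6, 0], [0, 0, 0]],
    [1, [14, -14.8, 0], [0, 0, -0.174]],
    [1, [0, 0, 0], [0, 0, -0.174]],
    [1, [0, 0, 0], [0, 0, -0.174]],
    [1, [0, 0, 0], [0, 0, -0.174]],
    [1, [0, 0, 0], [0, 0, -0.174]],
    [1, [0, 0, 0], [0, 0, -0.174]],
    [1, [0, 0, 0], [0, 0, -0.174]],
    [1, [0, 0, 0], [0, 0, 0]]
  ]
}}

```text
time_s: 17.05
ee_pos: [0.5394, 0.1149, 0.146]
eef_rot: [-3.14, -0.0, 1.83]
force: [-0.9, 0.1, -1.5]
grip_width: 0.0327
grip_force: 20.0
```

```bash
cat > m.py <<'E'
from h import *
import sys
o=ctrl.get_obs();e=o["ee_pos"];print(e,o["eef_rot"],o["grip_width"])
D={c:ctrl.camera(c) for c in("top","side")}
cz=float(sys.argv[1]) # sleeve centre above reported TCP
z=e[2]+cz
for k in D:
    c0=proj(D[k],[e[0],e[1],z])[0];b=brass(D[k],c0,18);print(k,"pred",c0,b,hullc(D[k],cyl([e[0],e[1],z],.017,.03)))
    ps=[(r["at"],round(r["score"],2)) for r in ctrl.place_of("sleeve_mid",k) if np.hypot(*(np.array(r["at"])[:2]-e[:2]))<.05];print(ps)
    print("tip",[(r["at"],round(r["score"],2)) for r in ctrl.place_of("pillar_top",k)[:1]])
cr=[]
for k in D:
    c=proj(D[k],[.539,.114,.13])[0].astype(int);cr.append(cv2.resize(D[k]["img"][c[1]-40:c[1]+40,c[0]-40:c[0]+40],(400,400),interpolation=2));print(c-40)
cv2.imwrite(sys.argv[2],np.hstack(cr))
E
python3 m.py 0.043 pics/crop5.png
```

```text
[0.53940198 0.11491934 0.14603309] [-3.13986636e+00 -3.39327597e-04  1.83024943e+00] 0.03266542573267848
top pred [245.44281228 207.75132524] (array([242.47780127, 205.25405215]), 946.0) (array([245.34331092, 207.64691742]), 241.06914298131596)
[]
tip [([0.5365, 0.1141, 0.1226], 0.61)]
side pred [272.94095549 156.61582717] (array([273.81134752, 155.44397163]), 117.5) (array([272.93157607, 156.61944211]), 158.68503220030107)
[([0.5388, 0.1175, 0.189], 0.55)]
tip [([0.5367, 0.1089, 0.1195], 0.83)]
[209 173]
[234 134]
```

View pics/crop5.png

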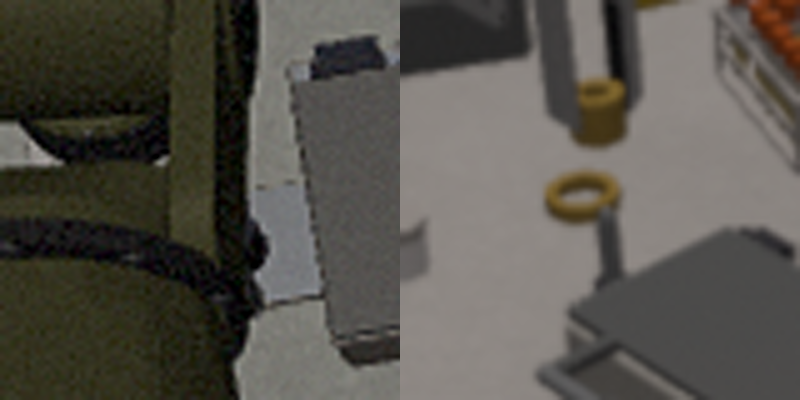

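```bash
python3 - <<'E'
from h import *
o=ctrl.get_obs();e=o["ee_pos"];d=ctrl.camera("side");t=ctrl.camera("top")
P=cyl([e[0],e[1],e[2]+.043],.017,.03);q=proj(d,P);print("pred sleeve box",q.min(0),q.max(0),"topc",proj(d,e+[0,0,.058]))
print("tip pred",proj(d,[[e[0],e[1],.124],[e[0],e[1],.085]]))
def xy(d,px,z): return least_squares(lambda s:proj(d,[s[0],s[1],z])[0]-px,[.54,.11]).x
print("side tip",xy(d,(275.4,176.4),.124),"top tip",xy(t,(251.1,214.1),.124))
print(xy(d,(276.4,176.4),.124),xy(d,(275.4,177.4),.124))
# shaft centre columns, gradient-based on both frames
g0=cv2.imread("pics/side0.png").astype(float).mean(2); g1=d["img"].astype(float).mean(2)
for r in range(178,190):
    out=[]
    for g in(g0,g1):
        w=g[r,268:285];bg=np.median(np.r_[g[r,262:268],g[r,285:290]]);k=np.clip(bg-w-12,0,None);out.append((k*np.arange(268,285)).sum()/max(k.sum(),1e-6))
    print(r,np.round(out,2),end="; ")
print()
# bright/dark edge of sleeve rightmost column using saturation
s=cv2.cvtColor(d["img"],cv2.COLOR_BGR2HSV)[...,1]
for r in range(148,166): print(r,s[r,264:284])
E
```

```text
pred sleeve box [266.86563431 149.04116134] [279.53543153 163.79950029] topc [[272.77880326 151.79999993]]
tip pred [[275.30062074 175.68561592]
 [276.44634472 186.53744132]]
side tip [0.53889689 0.11045477] top tip [0.53829302 0.11140027]
[0.54148976 0.10891229] [0.53663065 0.10520025]
178 [272.58 272.59]; 179 [274.65 274.61]; 180 [275.09 275.08]; 181 [275.27 275.26]; 182 [275.37 275.36]; 183 [275.48 275.47]; 184 [275.63 275.63]; 185 [275.75 275.75]; 186 [276.07 276.07]; 187 [277.24 277.25]; 188 [278.17 278.18]; 189 [278.2 278.2]; 
148 [ 8  8  8  8 14 19 20 20 22 22 22 25 40 55 45 13  8 15 20 18]
149 [  8   8   8   8  15  43  53  59  65  73  76  79 132 155  78   7   8  11
  18  18]
150 [  4  12  12   8  23  80 114 121 130 134 140 142 159 163 155  30   8  11
  15  17]
151 [  8   4   8  12  20  77 146 156 165 162 165 164 163 161 160  85  12  11
  16  18]
152 [  4   8   8  12  16  67 149 166 171 162 168 164 162 162 164  94  13  11
  16  18]
153 [  8   4   8  12  16  57 140 161 165 163 162 163 161 163 160  83  14  13
  18  17]
154 [ 11   8   8   8  16  50 129 162 162 165 166 166 169 166
[... 220 characters left out ...]
8  12  21  78 152 169 166 171 170 167 170 126  45  19  18
  18  20]
158 [ 15  16  17  15  15  20  65 155 173 169 165 166 169 174 131  45  19  18
  18  18]
159 [ 18  18  19  17  17  23  58 149 167 169 173 165 169 171 137  54  25  18
  18  17]
160 [ 18  18  18  19  39  71  92 161 177 165 173 167 169 167 115  45  23  18
  18  18]
161 [ 16  18  16  18  28  84 137 165 170 174 167 170 156 122  75  36  19  18
  19  18]
162 [ 18  18  18  18  21  43  83 109 120 122 124 112  81  46  27  23  18  18
  18  18]
163 [18 16 18 18 18 23 26 30 41 41 39 36 27 23 20 18 18 18 18 18]
164 [18 18 18 18 18 18 18 18 23 23 23 21 20 20 18 17 18 17 18 17]
165 [18 16 18 18 18 20 18 18 18 18 20 18 20 16 18 18 18 18 18 18]
```

>>> {"name": "carry_out", "arguments": {
  "commands": [
    [1, [-2.4, -2.7, 10], [0, 0, 0]],
    [1, [0, 0, 15], [0, 0, 0]],
    [1, [0, 0, 15], [0, 0, 0]],
    [1, [0, 0, 4], [0, 0, 0]],
    [1, [0, 0, 2], [0, 0, 0]],
    [1, [0, 0, 2], [0, 0, 0]],
    [1, [0, 0, 2], [0, 0, 0]],
    [1, [0, 0, 0], [0, 0, 0]]
  ],
  "squeeze": 12
}}

```text
time_s: 18.45
ee_pos: [0.5384, 0.1113, 0.097]
eef_rot: [3.142, 0.0, 1.831]
force: [0.1, -0.1, -3.0]
grip_width: 0.0332
grip_force: 12.0
```

>>> {"name": "carry_out", "arguments": {
  "commands": [
    [1, [0, 0, 2], [0, 0, 0]],
    [1, [0, 0, 2], [0, 0, 0]],
    [1, [0, 0, 2], [0, 0, 0]]
  ]
}}

```text
time_s: 18.82
ee_pos: [0.5384, 0.1113, 0.0908]
eef_rot: [-3.142, 0.0, 1.831]
force: [-0.1, 0.3, -1.8]
grip_width: 0.0332
grip_force: 12.0
```

>>> {"name": "carry_out", "arguments": {
  "commands": [
    [1, [0, 0, 2], [0, 0, 0]],
    [1, [0, 0, 2], [0, 0, 0]]
  ]
}}

```text
time_s: 19.08
ee_pos: [0.5387, 0.1116, 0.0871]
eef_rot: [3.141, -0.0, 1.831]
force: [1.1, 3.9, -0.1]
grip_width: 0.0334
grip_force: 12.0
```

>>> {"name": "carry_out", "arguments": {
  "commands": [
    [1, [1.5, 0.5, 0], [0, 0, 0]],
    [1, [0, 0, 2], [0, 0, 0]],
    [1, [0, 0, 2], [0, 0, 0]]
  ]
}}

```text
time_s: 19.45
ee_pos: [0.5384, 0.1127, 0.0827]
eef_rot: [-3.141, 0.0, 1.831]
force: [0.1, -1.2, -2.3]
grip_width: 0.0332
grip_force: 12.0
```

>>> {"name": "carry_out", "arguments": {
  "commands": [
    [1, [0, 0, 3], [0, 0, 0]],
    [1, [0, 0, 3], [0, 0, 0]],
    [1, [0, 0, 3], [0, 0, 0]]
  ]
}}

```text
time_s: 19.82
ee_pos: [0.5385, 0.1128, 0.0737]
eef_rot: [-3.141, -0.0, 1.831]
force: [0.7, -0.8, -2.3]
grip_width: 0.0332
grip_force: 12.0
```

>>> {"name": "carry_out", "arguments": {
  "commands": [
    [1, [0, 0, 4], [0, 0, 0]],
    [1, [0, 0, 4], [0, 0, 0]],
    [1, [0, 0, 4], [0, 0, 0]],
    [1, [0, 0, 4], [0, 0, 0]],
    [1, [0, 0, 4], [0, 0, 0]],
    [1, [0, 0, 3], [0, 0, 0]]
  ]
}}

```text
time_s: 20.58
ee_pos: [0.5385, 0.1129, 0.0507]
eef_rot: [-3.141, 0.0, 1.831]
force: [-0.1, -0.2, -2.2]
grip_width: 0.0331
grip_force: 12.0
```

>>> {"name": "carry_out", "arguments": {
  "commands": [
    [1, [0, 0, 2], [0, 0, 0]],
    [1, [0, 0, 2], [0, 0, 0]]
  ]
}}

```text
time_s: 20.82
ee_pos: [0.5386, 0.1129, 0.0469]
eef_rot: [3.141, -0.0, 1.831]
force: [-0.3, -0.4, -2.3]
grip_width: 0.0333
grip_force: 12.0
```

>>> {"name": "carry_out", "arguments": {
  "commands": [
    [1, [0, 0, 2], [0, 0, 0]],
    [1, [0, 0, 0], [0, 0, 0]]
  ]
}}

```text
time_s: 21.08
ee_pos: [0.5384, 0.1129, 0.0448]
eef_rot: [-3.141, -0.0, 1.831]
force: [0.2, -0.1, -1.8]
grip_width: 0.0332
grip_force: 12.0
```

>>> {"name": "carry_out", "arguments": {
  "commands": [
    [1, [0, 0, 1], [0, 0, 0]],
    [1, [0, 0, 1], [0, 0, 0]],
    [1, [0, 0, 0], [0, 0, 0]]
  ]
}}

```text
time_s: 21.45
ee_pos: [0.5387, 0.1129, 0.0439]
eef_rot: [3.141, 0.0, 1.831]
force: [-4.2, -0.9, 8.6]
grip_width: 0.0329
grip_force: 12.0
```

>>> {"name": "carry_out", "arguments": {
  "commands": [
    [1, [0, 0, 1], [0, 0, 0]],
    [1, [0, 0, 0.5], [0, 0, 0]],
    [1, [0, 0, 0], [0, 0, 0]]
  ]
}}

```text
time_s: 21.82
ee_pos: [0.5388, 0.1129, 0.0432]
eef_rot: [3.141, 0.0, 1.831]
force: [-9.3, -1.5, 17.9]
grip_width: 0.0331
grip_force: 12.0
```

Contact at the expected shoulder height, so I'll release, rise and check.

>>> {"name": "carry_out", "arguments": {
  "commands": [
    [0.35, [0, 0, -1.5], [0, 0, 0]],
    [0.35, [0, 0, 0], [0, 0, 0]],
    [0.35, [0, 0, 0], [0, 0, 0]],
    [0.35, [0, 0, 0], [0, 0, 0]],
    [0.35, [0, 0, -5], [0, 0, 0]],
    [0.35, [0, 0, -25], [0, 0, 0]],
    [0.35, [0, 0, -35], [0, 0, 0]],
    [0.35, [0, 0, -25], [0, 0, 0]],
    [0.55, [0, 0, 0], [0, 0, 0]]
  ]
}}

```text
time_s: 22.95
ee_pos: [0.5394, 0.113, 0.1347]
eef_rot: [3.138, 0.0, 1.831]
force: [0.1, 0.3, -0.5]
grip_width: 0.0545
grip_force: 0.0
```

```bash
python3 - <<'E'
from h import *
d=ctrl.camera("side");o=ctrl.get_obs();print(o["ee_pos"],o["grip_width"])
P=cyl([.5386,.1128,.087],.017,.03);print(proj(d,P).min(0),proj(d,P).max(0))
c=proj(d,[.539,.114,.1])[0].astype(int);cv2.imwrite("pics/crop6.png",cv2.resize(d["img"][c[1]-35:c[1]+35,c[0]-35:c[0]+35],(500,500),interpolation=2));print(c-35)
for n in("sleeve_mid","lid_grip","lid_hinge"): print(n,[(r["at"],round(r["score"],2)) for r in ctrl.place_of(n,"side")])
E
```

```text
[0.53866602 0.11290293 0.13313428] 0.050314646028978435
[270.03719828 179.27713825] [282.04045131 193.56422652]
[240 147]
sleeve_mid [([0.3858, -0.3597, 0.0139], 0.77), ([0.4802, -0.2867, 0.0187], 0.66), ([0.5408, 0.1188, 0.0878], 0.64), ([0.4439, -0.4382, 0.0219], 0.51), ([0.458, 0.3054, -0.0003], 0.25)]
lid_grip [([0.4684, -0.0549, 0.1049], 0.81)]
lid_hinge [([0.6319, -0.0058, 0.1034], 0.58)]
```

View pics/crop6.png

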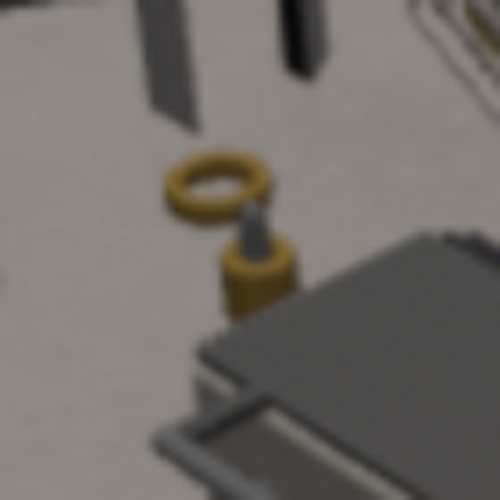

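The picture shows the sleeve on the shaft with its top at pixel row ~180, which matches the home prediction of 179.3. The shaft protrudes above it. Next, the bar.

>>> {"name": "carry_out", "arguments": {
  "commands": [
    [0.55, [-12, -9.2, 0], [0, 0, 0]],
    [0.55, [-24, -18.4, 0], [0, 0, 0]],
    [0.55, [-24, -18.4, 0], [0, 0, 0]],
    [0.55, [-24, -18.4, 0], [0, 0, 0]],
    [0.55, [-24, -18.4, 0], [0, 0, 0]],
    [0.55, [-24, -18.4, 0], [0, 0, 0]],
    [0.55, [-12, -9.2, 0], [0, 0, 0]],
    [0.55, [0, 0, 20], [0, 0, 0]],
    [0.55, [0, 0, 20], [0, 0, 0]],
    [0.55, [0, 0, 0], [0, 0, 0]]
  ]
}}

```text
time_s: 24.4
ee_pos: [0.468, -0.0546, 0.0919]
eef_rot: [-3.139, -0.001, 1.831]
force: [-0.6, -0.5, 0.2]
grip_width: 0.0423
grip_force: 0.0
```

```bash
python3 - <<'E'
from h import *
d=ctrl.camera("side");o=ctrl.get_obs();print(o["ee_pos"],o["grip_width"])
c=proj(d,[.469,-.054,.12])[0].astype(int)-45;im=cv2.resize(d["img"][c[1]:c[1]+90,c[0]:c[0]+90],(600,600),interpolation=2)
for p in proj(d,[o["ee_pos"]+[0,0,.035],[.4686,-.0538,.104]]): cv2.circle(im,tuple(int(v) for v in (p-c)*600/90),4,(0,0,255),1)
cv2.imwrite("pics/crop7.png",im)
E
```

```text
[ 0.46859759 -0.05463023  0.09286293] 0.04210022572098873
```

View pics/crop7.png

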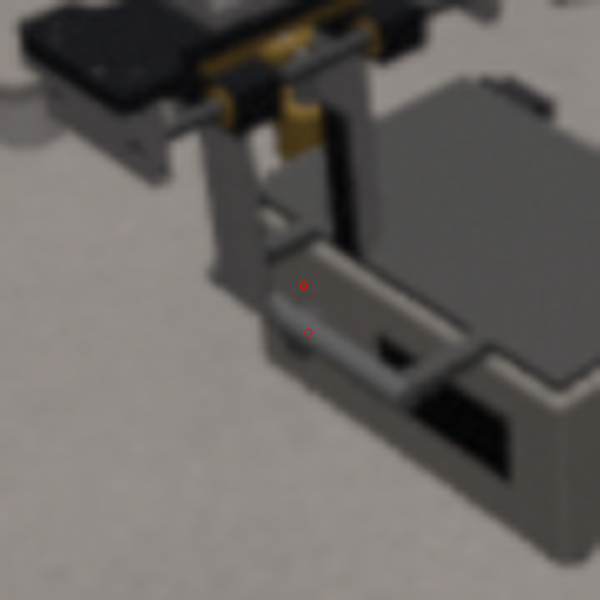

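The picture shows the two fingers astride the bar, with its middle at crop (308,331), and both clear of the lid edge. Going down.

>>> {"name": "carry_out", "arguments": {
  "commands": [
    [0.55, [0, 0, 10], [0, 0, 0]],
    [0.55, [0, 0, 15], [0, 0, 0]],
    [0.55, [0, 0, 12], [0, 0, 0]],
    [0.55, [0, 0, 6], [0, 0, 0]],
    [0.55, [0, 0, 0], [0, 0, 0]]
  ]
}}

```text
time_s: 25.08
ee_pos: [0.4687, -0.0546, 0.0495]
eef_rot: [-3.141, -0.0, 1.831]
force: [-0.7, -0.5, 0.2]
grip_width: 0.0421
grip_force: 0.0
```

>>> {"name": "carry_out", "arguments": {
  "commands": [
    [1, [0, 0, 0], [0, 0, 0]],
    [1, [0, 0, 0], [0, 0, 0]],
    [1, [0, 0, 0], [0, 0, 0]],
    [1, [0, 0, 0], [0, 0, 0]],
    [1, [0, 0, 0], [0, 0, 0]],
    [1, [0, 0, 0], [0, 0, 0]],
    [1, [0, 0, 0], [0, 0, 0]]
  ],
  "squeeze": 25
}}

```text
time_s: 25.95
ee_pos: [0.4685, -0.0548, 0.05]
eef_rot: [-3.141, -0.0, 1.831]
force: [-5.1, -0.7, 5.1]
grip_width: 0.011
grip_force: 25.0
```

```bash
python3 - <<'E'
import numpy as np
t=np.radians(np.r_[0,1.5,np.arange(4.5,90,4.5),88.5,90]);y=172*(1-np.cos(t));z=-172*np.sin(t)
print([[1,[0,round(a,1),round(b,1)],[0,0,0]] for a,b in zip(np.diff(y),np.diff(z))])
E
```

```text
[[1, [0, np.float64(0.1), np.float64(-4.5)], [0, 0, 0]], [1, [0, np.float64(0.5), np.float64(-9.0)], [0, 0, 0]], [1, [0, np.float64(1.6), np.float64(-13.4)], [0, 0, 0]], [1, [0, np.float64(2.6), np.float64(-13.2)], [0, 0, 0]], [1, [0, np.float64(3.7), np.float64(-13.0)], [0, 0, 0]], [1, [0, np.float64(4.7), np.float64(-12.7)], [0, 0, 0]], [1, [0, np.float64(5.7), np.float64(-12.3)], [0, 0, 0]], [1, [0, np.float64(6.6), np.float64(-11.8)], [0, 0, 0]], [1, [0, np.float64(7.5), np.float64(-11.2)], [0, 0, 0]], [1, [0, np.float64(8.4), np.float64(-10.6)], [0, 0, 0]], [1, [0, np.float64(9.2), np.float64(-9.9)], [0, 0, 0]], [1, [0, np.float64(9.9), np.float64(-9.2)], [0, 0, 0]], [1, [0, np.float64(10.6), np.float64(-8.4)], [0, 0, 0]], [1, [0, np.float64(11.2), np.float64(-7.5)], [0, 0, 0]], [1, [0, np.float64(11.8), np.float64(-6.6)], [0, 0, 0]], [1, [0, np.float64(12.3), np.float64(-5.7)], [0, 0, 0]], [1, [0, np.float64(12.7), np.float64(-4.7)], [0, 0, 0]], [1, [0, np.float64(13.0), np.float64(-3.7)], [0, 0, 0]], [1, [0, np.float64(13.2), np.float64(-2.6)], [0, 0, 0]], [1, [0, np.float64(13.4), np.float64(-1.6)], [0, 0, 0]], [1, [0, np.float64(9.0), np.float64(-0.5)], [0, 0, 0]], [1, [0, np.float64(4.5), np.float64(-0.1)], [0, 0, 0]]]
```

>>> {"name": "carry_out", "arguments": {
  "commands": [
    [1, [0, 0.1, -4.5], [0, 0, 0]],
    [1, [0, 0.5, -9.0], [0, 0, 0]],
    [1, [0, 1.6, -13.4], [0, 0, 0]],
    [1, [0, 2.6, -13.2], [0, 0, 0]]
  ]
}}

```text
time_s: 26.45
ee_pos: [0.4729, -0.0535, 0.0908]
eef_rot: [-3.14, -0.0, 1.831]
force: [-3.9, -2.5, -1.5]
grip_width: 0.011
grip_force: 25.0
```

>>> {"name": "carry_out", "arguments": {
  "commands": [
    [1, [0, 3.7, -13.0], [0, 0, 0]],
    [1, [0, 4.7, -12.7], [0, 0, 0]],
    [1, [0, 5.7, -12.3], [0, 0, 0]],
    [1, [0, 6.6, -11.8], [0, 0, 0]],
    [1, [0, 0, 0], [0, 0, 0]]
  ]
}}

```text
time_s: 27.08
ee_pos: [0.4921, -0.0483, 0.1415]
eef_rot: [-3.138, -0.0, 1.831]
force: [-19.7, -4.6, 9.8]
grip_width: 0.0112
grip_force: 25.0
```

>>> {"name": "carry_out", "arguments": {
  "commands": [
    [1, [0, -1.5, -1.0], [0, 0, 0]],
    [1, [0, 0, 0], [0, 0, 0]]
  ]
}}

```text
time_s: 27.32
ee_pos: [0.4921, -0.0483, 0.1414]
eef_rot: [3.141, -0.0, 1.831]
force: [-3.0, -0.7, -0.8]
grip_width: 0.0112
grip_force: 25.0
```

>>> {"name": "carry_out", "arguments": {
  "commands": [
    [1, [0, 7.0, -11.5], [0, 0, 0]],
    [1, [0, 8.1, -10.8], [0, 0, 0]],
    [1, [0, 8.9, -10.1], [0, 0, 0]],
    [1, [0, 0, 0], [0, 0, 0]]
  ]
}}

```text
time_s: 27.82
ee_pos: [0.5159, -0.0419, 0.1746]
eef_rot: [3.141, 0.0, 1.831]
force: [-9.2, 0.8, 5.5]
grip_width: 0.0112
grip_force: 25.0
```

```bash
python3 - <<'E'
import numpy as np
t=np.radians(np.r_[47:87:10j,88.5,90]);y=172-172.7*np.cos(t);z=4.3+172.7*np.sin(t)
y=np.r_[48,y];z=np.r_[123.4,z]
print([[1,[0,float(round(a,1)),float(round(b,1))],[0,0,0]] for a,b in zip(np.diff(y),-np.diff(z))])
E
```

```text
[[1, [0, 6.2, -7.2], [0, 0, 0]], [1, [0, 10.1, -8.7], [0, 0, 0]], [1, [0, 10.8, -7.9], [0, 0, 0]], [1, [0, 11.4, -7.1], [0, 0, 0]], [1, [0, 11.9, -6.2], [0, 0, 0]], [1, [0, 12.3, -5.2], [0, 0, 0]], [1, [0, 12.7, -4.3], [0, 0, 0]], [1, [0, 13.0, -3.3], [0, 0, 0]], [1, [0, 13.2, -2.2], [0, 0, 0]], [1, [0, 13.3, -1.2], [0, 0, 0]], [1, [0, 4.5, -0.2], [0, 0, 0]], [1, [0, 4.5, -0.1], [0, 0, 0]]]
```

>>> {"name": "carry_out", "arguments": {
  "commands": [
    [1, [0, 6.2, -7.2], [0, 0, 0]],
    [1, [0, 10.1, -8.7], [0, 0, 0]],
    [1, [0, 10.8, -7.9], [0, 0, 0]],
    [1, [0, 11.4, -7.1], [0, 0, 0]],
    [1, [0, 0, 0], [0, 0, 0]]
  ]
}}

```text
time_s: 28.45
ee_pos: [0.5533, -0.0322, 0.2055]
eef_rot: [3.14, 0.001, 1.831]
force: [-7.3, 1.2, 8.3]
grip_width: 0.0114
grip_force: 25.0
```

>>> {"name": "carry_out", "arguments": {
  "commands": [
    [1, [0, 11.4, -7.1], [0, 0, 0]],
    [1, [0, 12.3, -5.3], [0, 0, 0]],
    [1, [0, 12.7, -4.5], [0, 0, 0]],
    [1, [0, 0, 0], [0, 0, 0]]
  ]
}}

```text
time_s: 28.95
ee_pos: [0.5883, -0.023, 0.2216]
eef_rot: [3.14, 0.001, 1.831]
force: [-3.6, -0.3, 5.5]
grip_width: 0.0109
grip_force: 25.0
```

>>> {"name": "carry_out", "arguments": {
  "commands": [
    [1, [0, 13.0, -3.4], [0, 0, 0]],
    [1, [0, 13.2, -2.3], [0, 0, 0]],
    [1, [0, 13.3, -1.3], [0, 0, 0]],
    [1, [0, 5, -0.3], [0, 0, 0]],
    [1, [0, 0, 0], [0, 0, 0]]
  ]
}}

```text
time_s: 29.58
ee_pos: [0.6307, -0.0119, 0.2284]
eef_rot: [3.141, 0.0, 1.831]
force: [-0.3, -1.4, 1.6]
grip_width: 0.0111
grip_force: 25.0
```

```bash
python3 - <<'E'
from h import *
o=ctrl.get_obs();print(o["ee_pos"],o["force"],o["grip_force"],o["time_s"])
d=ctrl.camera("side")
p=proj(d,[[.634,-.008,.104],[.634,-.008,.276]])
print(p)
for n in("lid_grip","lid_hinge","sleeve_mid"): print(n,[(r["at"],round(r["score"],2)) for r in ctrl.place_of(n,"side")])
c=np.array([230,90]);im=cv2.resize(d["img"][90:240,230:410],(720,600),interpolation=2)
for q in p: cv2.circle(im,tuple(int(v) for v in (q-c)*4),4,(0,0,255),1)
cv2.imwrite("pics/crop8.png",im)
E
```

```text
[ 0.63065116 -0.01187032  0.22836902] [-0.30196748 -1.4418245   1.58854571] 25.00688463449478 29.575
[[322.34598416 191.90608017]
 [321.08792098 138.02758617]]
lid_grip [([0.6294, -0.0099, 0.2754], 0.92)]
lid_hinge [([0.6318, -0.0097, 0.1049], 0.95)]
sleeve_mid [([0.3859, -0.3635, 0.0124], 0.74), ([0.445, -0.4389, 0.0169], 0.7), ([0.4803, -0.2891, 0.0147], 0.65), ([0.5388, 0.112, 0.0862], 0.51), ([0.537, 0.1114, 0.1217], 0.5)]
```

View pics/crop8.png

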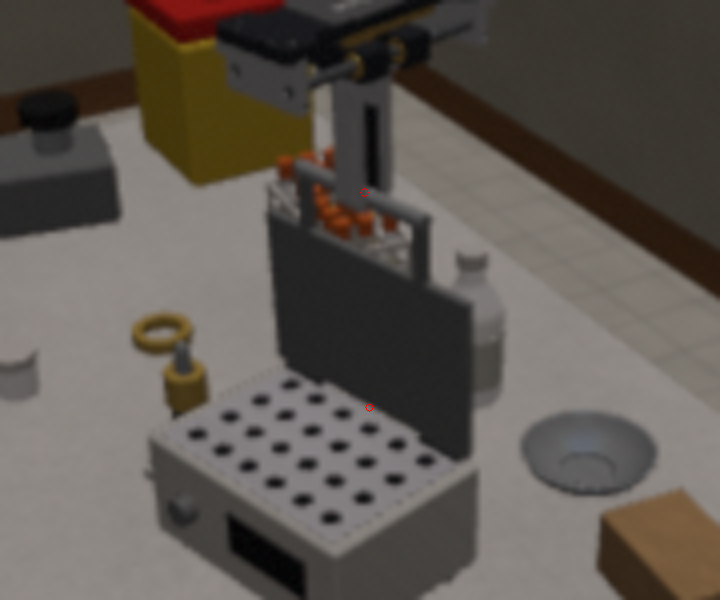

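The picture shows the lid upright in the fingers and the sleeve home on the pillar. By tool travel it is about 4 mm short of vertical, so I'll nudge 3 mm and settle.

>>> {"name": "carry_out", "arguments": {
  "commands": [
    [1, [0, 1.5, 0], [0, 0, 0]],
    [1, [0, 1.5, 0], [0, 0, 0]],
    [1, [0, 0, 0], [0, 0, 0]],
    [1, [0, 0, 0], [0, 0, 0]],
    [1, [0, 0, 0], [0, 0, 0]],
    [1, [0, 0, 0], [0, 0, 0]]
  ]
}}

```text
time_s: 30.52
ee_pos: [0.6335, -0.011, 0.2284]
eef_rot: [3.142, 0.0, 1.831]
force: [0.9, -4.2, 2.4]
grip_width: 0.0111
grip_force: 25.0
```

```bash
python3 - <<'E'
from h import *
o=ctrl.get_obs();print(o["ee_pos"],o["force"],o["grip_force"],o["time_s"])
ctrl.camera("side")
for n in("lid_grip","lid_hinge"): print(n,[(r["at"],round(r["score"],2)) for r in ctrl.place_of(n,"side")])
print(ctrl.hand_in())
E
```

```text
[ 0.63354697 -0.01098301  0.22840559] [ 0.86075141 -4.2293914   2.3649788 ] 25.007326304912567 30.525
lid_grip [([0.6333, -0.0098, 0.2754], 0.92)]
lid_hinge [([0.636, -0.0101, 0.1019], 0.56)]
the job is handed in; nothing more can be done
None
```

I handed the job in at 30.5 s: the sleeve is home on the pillar and released, and the gripper is holding the lid within about 0.02 rad of straight up (by the arm's travel and the camera); no verdict came back.

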